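# Move a press-and-turn safety cap from the empty fuel can to the full one

## Task

Take the white safety cap with the orange knob off the empty blue fuel can and lock it onto the full red one. The cap only comes free while it is pressed down firmly and turned anticlockwise; on the red can set it over the neck so that the two lugs pass into it, press it down, turn it clockwise until it is locked, and let go. Leave the pepper mill and the tealight where they stand.

Things in the scene. Friction and masses are not known exactly. Their poses are not given: they have to be found in the camera images.
- cap: White round safety cap, 81 mm across, 76 mm tall with its orange knob, 0.2 kg, loose, hollow below. Origin on the axis at the skirt's underside; z up; x along the black index bar on the knob. Starts locked on the blue can, x along that can's x. It opens anticlockwise (from above), locks clockwise, only while pressed. It rides on a spring: 9 N before it yields, 15.5 N to clear the gate, 18 N at the bottom.
- cap_knob (a point): Middle of the round orange knob, 62 mm above the cap's origin. The knob is 40 mm across and stands from 44 to 76 mm above the cap's origin, on the cap's flat top; pinch it from above at any angle, fingertips just clear of the flat top. A black index bar across its top, carried on as two black dashes on the flat top, shows the cap's x.
- cap_gap (a point): One of two like gaps in the cap's inward flange (bore 51 mm, underside level with the cap's origin), 30 mm from the axis at -59 degrees from the cap's x (anticlockwise positive); the other is opposite, so a half turn of the cap makes no difference. Lugs enter here, with about 4 degrees of play either way. Hidden inside the skirt.
- empty_can: Blue steel fuel can, 110 mm across (foot 116), fixed to the table, wearing the cap. Origin under its centre, z up. The locked cap's origin stands 102 mm above it. To open: press the cap 7 to 9 mm down (9 is the bottom), turn it anticlockwise until a hard stop is felt, 43 to 84 degrees on, then back off 4 degrees and lift straight up, 50 mm to be clear. Neck as on the red can.
- full_can: Red steel fuel can, same size, fixed to the table, open. Origin under its centre, z up. Shoulder 90 mm up; neck 48 mm across, bevelled, top 131 mm up; a sprung plunger in it stands up to 146 mm. Cap's underside when set on at a wrong angle: 111 mm up (on the lugs); let in, it meets the spring at 108 mm; locked it stands at 102 mm; pressed to the bottom, 93 mm.
- full_can_lugs (a point): Centre of the red can's neck, 111 mm up, level with the tops of its two lugs. They are 9.5 mm wide, 5 mm high, reach 31 mm from the axis, and lie along the can's x to both sides, but the neck is crimped on up to 30 degrees off either way, which is not tracked (this frame turns with the can): look, or feel where the cap drops in. The blue can's is up to 20 off.
- full_can_neck_top (a point): Centre of the top of the red can's neck, 131 mm up. Lugs enter with the cap's x 59 degrees anticlockwise of the line of lugs. Then press the cap to 7 to 9 mm below its locked height and turn it clockwise: past the gate after 37 degrees, stop at 80 degrees; let go between (best about 58), it springs up behind the gate and is locked.
- pepper_mill: Dark wooden pepper mill, 53 mm across, 155 mm tall, loose; origin under its centre. Bystander.
- tealight: Frosted clear tealight glass, 60 mm across, 64 mm tall, loose; origin under its centre. Bystander.
Things that resemble listed ones, but are neither listed nor needed, are in the scene too. Leave any purple or turquoise look-alike of the empty_can alone.

How it is judged:
On the way:
1. the cap is off the blue can, lifted at least 30 mm above its locked height (z of cap in the frame of empty_can above 0.132 m), for 0.1 s.
At the end, for the whole second after the job is handed in: The cap is locked on the red can, released and at rest: axis within 4 mm of the can's, upright within 0.06 rad, underside 102 mm (within 2.5 mm) above the can's underside, where the spring holds it up against the lugs (on but not locked it stands 6 mm higher; on the gate, 6 mm lower) (horizontal distance between cap and full_can below 0.004 m and z of cap in the frame of full_can between 0.0995 and 0.1045 m and angle between cap's own z axis and vertical below 0.06 rad and linear speed of cap below 0.01 m/s); the robot touches nothing.
It fails at once if the pepper mill is pushed more than 30 mm or tipped (distance of pepper_mill from where it was at the start of the episode above 0.03 m or angle between pepper_mill's own z axis and vertical above 0.5 rad).
It fails at once if the tealight is pushed more than 30 mm or tipped (distance of tealight from where it was at the start of the episode above 0.03 m or angle between tealight's own z axis and vertical above 0.5 rad).
It also fails if it takes over 70 s, if anything falls off the work surface, if the arm or the gripper's body presses on something with over 40 N, if the wrist force passes 120 N, or if a joint passes its speed limit or range.

## Robot

A 7-joint arm with a two-finger parallel gripper is mounted at the origin on a cart in front of the work surface, level with it; the furniture and walls round the work are solid. World frame = base frame: x ahead of the robot, y to its left, z up, the work surface at z = 0. Lengths are in m, angles in rad, forces in N, time in s.
With the tool pointing down it reaches from about 0.425 to 0.875 m from the base axis. Payload 9.9 kg.
Tool frame: the origin (TCP) lies midway between the tips of the shut fingers; the grasp point (between the pads) lies 19 mm behind it; z points along the fingers, y is the direction in which the jaws open and shut (so a half turn about z gives the same grasp; the last joint's range is limited). The gripper opens to 85 mm and grips with 20 to 120 N. Pads are 22 mm wide; open, the fingers measure 114 mm over their backs; the gripper's body (76 mm by 85 mm) begins 54 mm behind the grasp point. The pads swing forward as they close: fully open they stand 13 mm farther back than shut.
Start: joints at [-1.4, 0.576, 0.025, 1.437, -0.015, 1.129, -0.057], TCP at [0.17, 0.653, 0.231] pointing down, gripper open.
Joint ranges: [-2.76, 2.76], [-0.34, 2.15], [-1.52, 1.57], [0.19, 2.46], [-1.09, 4.23], [0.17, 1.99], [-2.82, 2.82]. Speed limits (rad/s): [2.22, 2.22, 3.01, 3.01, 3.14, 3.14, 3.14].

## Interface

Orientations are given as a unit quaternion [x, y, z, w].
In Python, from cell import r, vision, order gives the robot as it stands. The module is installed in compiled form; this text tells all that it offers.
- The arm moves only by the shell command python3 -m inch 'ROWS' [FORCE]. ROWS is JSON, a list of rows, each a list of 7 numbers: the shift along the tool's x, y, z in m, then the turn, a rotation vector about the tool's x, y, z in rad, then the finger opening in m, from 0 to 0.0854. In form: [[x, y, z, wx, wy, wz, grip], ...]. A call has 1 to 5 rows; each row shifts and turns the commanded pose from where the row before left it, along the tool's axes as they then stand; what a row does not reach is not made up. A row lasts 1/10 s, in which the tool goes at most 50 mm and 8.59 degrees, less where a joint would pass 70% of its speed; a pose out of reach is approached as far as the arm can. A call with a gripper value outside its range is refused whole. The fingers move at their own pace and stop on an object; FORCE is the grip in N (left out, the last holds). Time passes only in rows, so rows that do not move let the fingers close. It gives the time, the measured TCP pose, the force and the opening at its end, in the units of the state.
- r.sense(): the state, without advancing time (a new reading comes with each control period).
- vision.snapshot(name): name is "scene" or "side" or "wrist"; returns a dict with "image" (480x640x3 uint8, red, green, blue), "depth" (480x640 float32, m along the optical axis (not along the pixel's ray), 0 where there is no reading), "intrinsics" (3x3 intrinsics, pixels), "k1" (the pictures are not rectified: a ray, as slopes to the right and down, at radius r is drawn at 1 + k1 r^2 times it, then the intrinsics apply), "R" (3x3) and "t" (3): a world point X has camera coordinates R X + t. Camera axes: x right, y down, z forward; pixel columns grow to the right and rows downward; lengths in m; the calibration is good to about 2 mm. A picture is of the moment at which its call begins.
- order.finish_job(): hands the job in, once; it reports no verdict.
The state is a dict: "time": time; "joint_pos": joint angles; "joint_vel": joint speeds; "tau": joint torques, N m; "position": TCP position; "tool_rot": TCP orientation; "contact_force": force on the tool from outside, world axes, zero at the start; "wrist_torque": the same for the moment, N m; "width": finger opening in m.
Only numpy, scipy, OpenCV 4.12 (cv2) and the standard library are available. Lean on these libraries where they do the work, as an engineer would, in place of code of your own. Each camera call takes 0.05 s, during which the arm holds its last target.

## Working session

There is one attempt and no reset: what is moved stays moved. The work goes in short steps, Python scripts to look and compute and a shell command to move; the robot and the scene stay as the last step left them, time stands still between calls to the robot, and variables do not carry over. Pictures are saved under pics/ and viewed, and the job is handed in when it is done.

```bash
mkdir -p pics; ls
cat > h.py <<'E'
import numpy as np, cv2
from cell import r, vision, order
from scipy.spatial.transform import Rotation as Ro
def snap(n,fn):
    s=vision.snapshot(n); cv2.imwrite('pics/'+fn,cv2.cvtColor(s['image'],cv2.COLOR_RGB2BGR))
    np.savez('pics/'+fn[:-4]+'.npz',**s); return s
def load(fn): return dict(np.load('pics/'+fn+'.npz'))
def ray(s,u,v):
    K=s['intrinsics'];x=(u-K[0,2])/K[0,0];y=(v-K[1,2])/K[1,1]
    k=float(s['k1']);a,b=x,y
    for _ in range(20):
        q=1+k*(a*a+b*b);a,b=x/q,y/q
    d=s['R'].T@np.array([a,b,1.]);o=-s['R'].T@s['t'];return o,d
def onz(s,u,v,z):
    o,d=ray(s,u,v);return o+d*(z-o[2])/d[2]
def dep(s,u,v):
    o,d=ray(s,u,v);return o+d*s['depth'][int(v),int(u)]
def proj(s,X):
    c=s['R']@np.array(X)+s['t'];a,b=c[0]/c[2],c[1]/c[2];q=1+float(s['k1'])*(a*a+b*b)
    K=s['intrinsics'];return K[0,0]*a*q+K[0,2],K[1,1]*b*q+K[1,2]
E
python3 - <<'E'
from h import *
for n in ['scene','side','wrist']:
    s=snap(n,n+'0.png');print(n,-s['R'].T@s['t'],s['R'].round(2).tolist(),s['intrinsics'][0,0])
t=r.sense();print(t['time'],t['position'],t['tool_rot'],Ro.from_quat(t['tool_rot']).as_matrix().round(3),t['width'])
E
```

```text
pics
scene [-0.10992559 -0.52196296  0.78033819] [[0.69, -0.72, -0.0], [-0.46, -0.44, -0.77], [0.56, 0.53, -0.63]] 502.6150621728759
side [ 0.38687586 -0.9926607   0.90904461] [[0.99, -0.1, -0.0], [-0.06, -0.6, -0.8], [0.08, 0.79, -0.6]] 474.010489869564
wrist [0.10138843 0.67092335 0.37359886] [[0.25, 0.97, -0.0], [0.93, -0.24, 0.28], [0.27, -0.07, -0.96]] 356.5964609382717
0.15 [0.1700437  0.6528863  0.23063642] [ 1.27042978e-01  9.91897007e-01 -6.38089741e-04 -3.51358448e-05] [[-0.968  0.252 -0.   ]
 [ 0.252  0.968 -0.001]
 [-0.    -0.001 -1.   ]] 0.085642312578633
```

View pics/scene0.png

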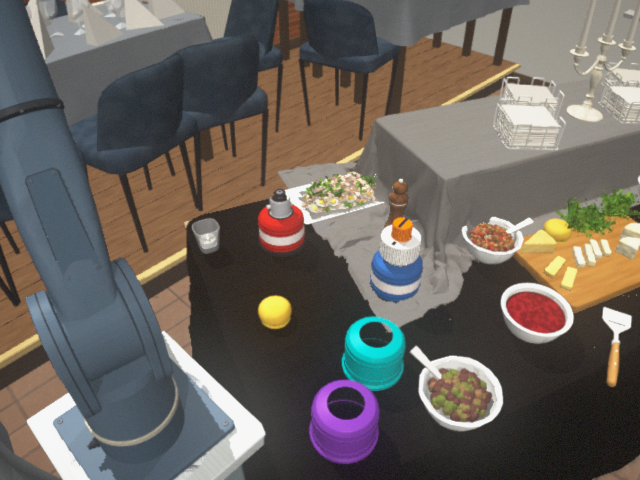

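View pics/side0.png

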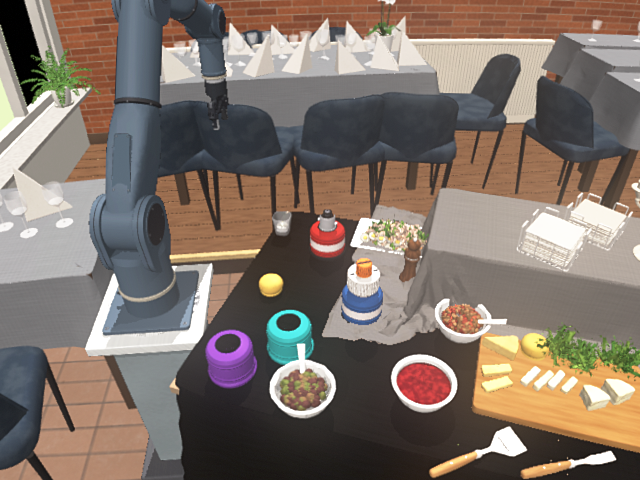

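View pics/wrist0.png

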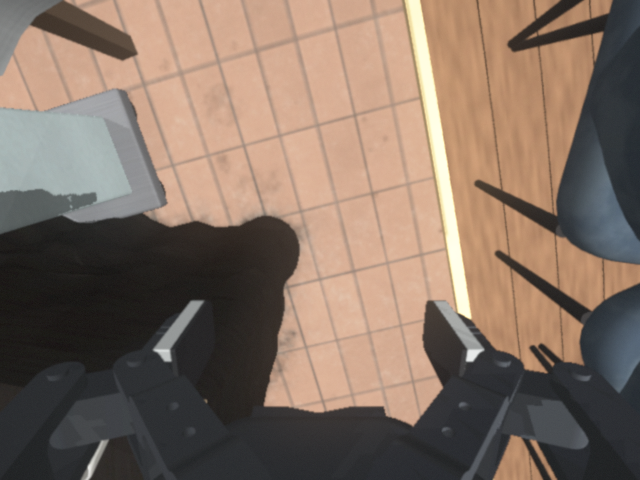

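Candidates for the cap's can are: blue (scene 398,265) with the white cap and orange knob at (402,232), turquoise (374,352), and purple (345,420). The last two are open and have no cap. There is only one red can, at (282,225). The tealight is at (206,235) and the mill at (399,205). I'll check the choice in a crop and measure the positions.

Run:
```python
from h import *
out=[]
for n,(x0,y0,w,h) in {'scene':(190,165,260,150),'side':(260,200,180,130)}.items():
    s=load(n+'0');im=s['image'];hsv=cv2.cvtColor(im,cv2.COLOR_RGB2HSV)
    c=cv2.resize(im[y0:y0+h,x0:x0+w],(780,int(780*h/w)),interpolation=cv2.INTER_CUBIC)
    cv2.imwrite(f'pics/crop_{n}.png',c[:,:,::-1][:600])
    def comp(lo,hi,name,box):
        m=cv2.inRange(hsv,lo,hi);k=np.zeros_like(m);k[box[1]:box[3],box[0]:box[2]]=255;m&=k
        N,L,S,C=cv2.connectedComponentsWithStats(m)
        i=1+S[1:,4].argmax();print(n,name,S[i],C[i].round(1))
        return L==i
    b=(x0,y0,x0+w,y0+h)
    for name,lo,hi in [('orange',(8,150,120),(20,255,255)),('blue',(105,120,40),(120,255,255)),('red',(0,170,60),(4,255,255))]:
        M=comp(lo,hi,name,b)
        v,u=np.nonzero(M&(s['depth']>0));P=np.array([dep(s,a,c) for a,c in zip(u,v)])
        print(np.percentile(P,[2,50,98],axis=0).round(3).tolist())
```

```text
scene orange [392 217  21  25 395] [401.5 229.4]
[[0.548, -0.126, 0.058], [0.558, -0.113, 0.173], [0.706, -0.007, 0.181]]
scene blue [372 251  50  34 915] [395.8 271.1]
[[0.516, -0.158, 0.063], [0.535, -0.13, 0.082], [0.588, -0.069, 0.09]]
scene red [258 206  45  30 813] [279.6 222.8]
[[0.455, 0.133, 0.063], [0.48, 0.158, 0.083], [0.545, 0.224, 0.091]]
side orange [356 259  16  18 189] [363.4 268.9]
[[0.551, -0.126, 0.148], [0.566, -0.12, 0.168], [0.584, -0.098, 0.18]]
side blue [343 285  39  27 514] [360.2 300.7]
[[0.52, -0.157, 0.06], [0.555, -0.141, 0.082], [0.613, -0.094, 0.089]]
side red [310 221  34  23 427] [325.4 233.7]
[[0.459, 0.134, 0.062], [0.497, 0.154, 0.083], [0.553, 0.207, 0.091]]
```

Run:
```python
from h import *
s=load('scene0')
# circle fits of wall points by height (z 0.02..0.085)
hsv=cv2.cvtColor(s['image'],cv2.COLOR_RGB2HSV)
from scipy.optimize import least_squares
for name,box,r0 in [('red',(250,185,312,255),.055),('blue',(365,235,430,305),.055)]:
  for n in ['scene','side']:
    s=load(n+'0')
    if n=='side': box={'red':(305,215,350,260),'blue':(338,285,388,328)}[name]
    P=np.array([dep(s,u,v) for v in range(box[1],box[3]) for u in range(box[0],box[2]) if s['depth'][v,u]>0])
    Q=P[(P[:,2]>.015)&(P[:,2]<.08)]
    f=least_squares(lambda p:np.hypot(Q[:,0]-p[0],Q[:,1]-p[1])-r0,Q[:,:2].mean(0)+[.03,.03],loss='soft_l1',f_scale=.003)
    print(name,n,f.x.round(4),len(Q),np.abs(f.fun).mean().round(4),np.percentile(P[:,2],[1,99]).round(3))
```

```text
red scene [0.5121 0.188 ] 1376 0.0269 [-0.585  0.144]
red side [0.5087 0.1904] 623 0.0018 [-0.579  0.131]
blue scene [ 0.5722 -0.1053] 1697 0.0174 [0.008 0.156]
blue side [ 0.5703 -0.1017] 854 0.0026 [-0.     0.133]
```

View pics/crop_scene.png

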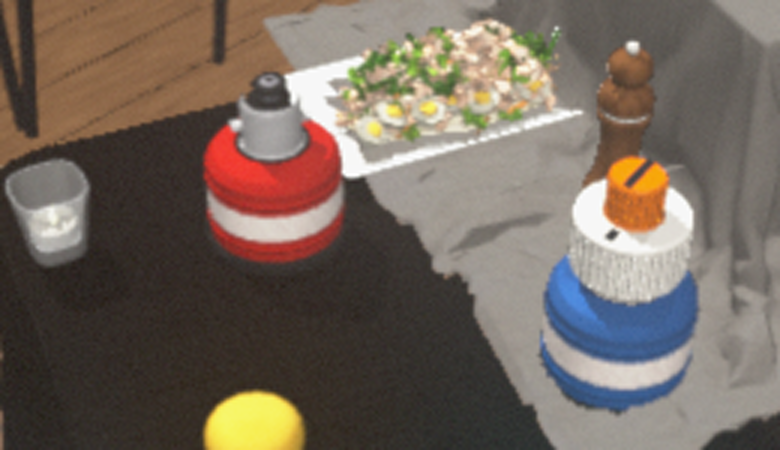

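View pics/crop_side.png

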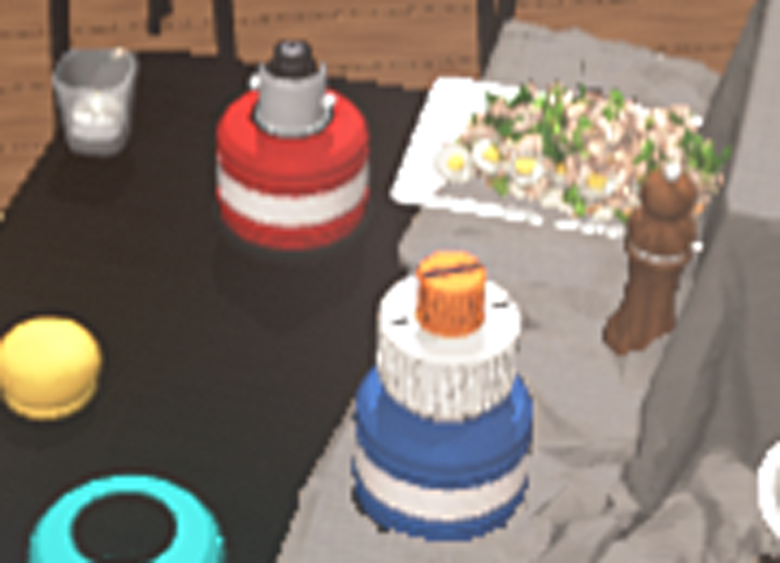

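The crops confirm it. The white cap with orange knob sits on the blue can, and its black dashes are at side crop (400,322) and (500,305). The red can's neck is open, with lugs visible at side crop (253,85) and (328,100).

```bash
python3 - <<'E'
from h import *
s=load('side0')
a=onz(s,260+400/4.333,200+322/4.333,.146);b=onz(s,260+500/4.333,200+305/4.333,.146)
print(a,b,(a+b)/2,np.degrees(np.arctan2(*(b-a)[1::-1])))
a=onz(s,260+253/4.333,200+84/4.333,.109);b=onz(s,260+328/4.333,200+101/4.333,.109)
print(a,b,(a+b)/2,np.degrees(np.arctan2(*(b-a)[1::-1])))
s=load('scene0')
print(onz(s,401.5,222,.178),onz(s,206,230,.03),onz(s,399,210,.1))
E
python3 -m inch '[[-0.02,-0.02,-0.04,0,0,0,0.0854],[-0.038,-0.03,-0.01,0,0,0,0.0854],[-0.038,-0.03,-0.01,0,0,0,0.0854],[-0.038,-0.03,-0.01,0,0,0,0.0854],[-0.038,-0.03,0,0,0,0,0.0854]]'
python3 -m inch '[[-0.038,-0.031,0,0,0,0,0.0854],[-0.038,-0.031,0,0,0,0,0.0854],[-0.038,-0.031,0,0,0,0,0.0854],[-0.038,-0.031,0,0,0,0,0.0854],[-0.038,-0.031,0,0,0,0,0.0854]]'
```

```text
[ 0.54063024 -0.11092495  0.146     ] [ 0.60025068 -0.10220388  0.146     ] [ 0.57044046 -0.10656442  0.146     ] 8.322006406404618
[0.48344468 0.19551713 0.109     ] [0.53300282 0.16904747 0.109     ] [0.50822375 0.1822823  0.109     ] -28.10726071105781
[ 0.57008924 -0.10267831  0.178     ] [0.38743905 0.32314351 0.03      ] [ 0.69089737 -0.01739536  0.1       ]
time: 0.65
position: [0.3025, 0.4731, 0.3026]
tool_rot: [0.127, 0.992, 0.001, 0.0]
contact_force: [1.7, 0.6, -1.5]
width: 0.0855
time: 1.15
position: [0.4468, 0.2747, 0.3013]
tool_rot: [0.127, 0.992, 0.0, -0.0]
contact_force: [0.8, 0.7, 0.2]
width: 0.0853
```

```bash
python3 -m inch '[[-0.038,-0.03,0,0,0,0,0.0854],[-0.035,-0.03,0,0,0,0,0.0854],[0,0,0,0,0,0,0.0854],[0,0,0,0,0,0,0.0854]]'
python3 - <<'E'
from h import *
s=snap('wrist','w1.png');t=r.sense();print(t['position'],t['joint_pos'])
print(proj(s,[.509,.189,.111]))
im=s['image'];u,v=map(int,proj(s,[.509,.189,.111]));x,y=max(0,u-130),max(0,v-100)
cv2.imwrite('pics/w1c.png',cv2.resize(im[y:y+200,x:x+260],(780,600),interpolation=cv2.INTER_CUBIC)[:,:,::-1]);print(x,y)
E
```

```text
time: 1.55
position: [0.5019, 0.199, 0.301]
tool_rot: [0.128, 0.992, -0.0, -0.0]
contact_force: [-0.7, 0.9, 0.6]
width: 0.0855
[0.50123623 0.20048867 0.30105724] [-0.59574106  0.31942843  0.17910783  1.68888836 -0.06231176  1.13933397
  0.91646893]
(np.float64(310.14113965202165), np.float64(225.73920193826902))
180 125
```

View pics/w1c.png

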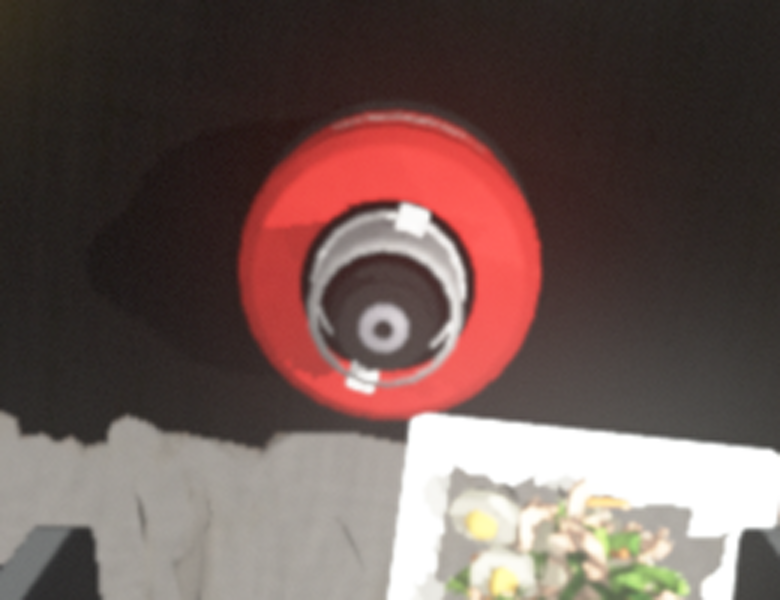

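The wrist crop shows both white lugs, at about (413,218) and (362,378) on opposite sides of the neck. I'll measure them together with the neck rim circle.

Run:
```python
from h import *
s=load('w1');im=s['image'].astype(int)
m=((im.min(2)>205)).astype(np.uint8)
m[:185]=0;m[262:]=0;m[:,:275]=0;m[:,345:]=0
N,L,S,C=cv2.connectedComponentsWithStats(m)
for i in range(1,N):
    if S[i,4]>8: print(S[i],C[i])
def X(cu,cv,z): return onz(s,180+cu/3-.33,125+cv/3-.33,z)
a=X(413,218,.111);b=X(362,378,.1105)
print(a,b,(a+b)/2,np.linalg.norm(a-b),np.degrees(np.arctan2(*(a-b)[1::-1])))
# neck rim at .131: leftmost 308, rightmost 465, bottom 386, plunger top .146 at (383,328); can edge circle
print('rim',X(308,300,.131),X(465,300,.131),X(386,386,.131),'plunger',X(383,328,.146))
print('can',X(240,265,.085),X(541,265,.085), (X(240,265,.085)+X(541,265,.085))/2, (X(390,122,.085)+X(390,418,.085))/2)
```

```text
[310 193  25  47 230] [324.00869565 209.94347826]
[311 230   3   5  10] [312.2 231.7]
[296 248  10   8  46] [300.7173913  251.65217391]
[0.48425864 0.20269433 0.111     ] [0.53092386 0.17308719 0.1105    ] [0.50759125 0.18789076 0.11075   ] 0.05526730691329623 147.60657432921252
rim [0.49709808 0.16669654 0.131     ] [0.50914274 0.21233516 0.131     ] [0.52929727 0.18224039 0.131     ] plunger [0.50752358 0.18769169 0.146     ]
can [0.48872228 0.14025263 0.085     ] [0.51498163 0.23973256 0.085     ] [0.50185195 0.18999259 0.085     ] [0.50541764 0.18886338 0.085     ]
```

Red neck centre is about (0.5076, 0.188). The lug line is at -32.4° (lug spacing 55 mm, as expected), so the cap's x must enter at about 26.6°. Next I rotate the tool to a mid-range yaw and go over the blue can.

```bash
python3 -m inch '[[0,0,0,0,0,0.12,0.0854],[0,0,0,0,0,0.12,0.0854],[0,0,0,0,0,0.12,0.0854],[0,0,0,0,0,0.12,0.0854],[0,0,0,0,0,0.12,0.0854]]'
python3 -m inch '[[0,0,0,0,0,0.12,0.0854],[0,0,0,0,0,0.12,0.0854],[0,0,0,0,0,0.12,0.0854],[0,0,0,0,0,0,0.0854]]'
cat > d.py <<'E'
from h import *
import sys
g=np.array([float(a) for a in sys.argv[1:4]]);t=r.sense();M=Ro.from_quat(t['tool_rot']).as_matrix()
print('pos',t['position'].round(4) if hasattr(t['position'],'round') else t['position'],'tooldelta',(M.T@(g-np.array(t['position']))).round(4),'yaw_y',np.degrees(np.arctan2(M[1,1],M[0,1])).round(2),'tilt',M[:,2].round(4),'F',np.round(t['contact_force'],1),'T',np.round(t['wrist_torque'],2),'w',t['width'],'t',t['time'],'j',np.round(t['joint_pos'],2))
E
python3 d.py .5705 -.104 .30
```

```text
time: 2.1
position: [0.5005, 0.2021, 0.3012]
tool_rot: [0.415, 0.91, 0.0, -0.0]
contact_force: [0.2, -0.3, 0.1]
width: 0.0854
time: 2.5
position: [0.5006, 0.202, 0.3011]
tool_rot: [0.57, 0.822, -0.0, -0.0]
contact_force: [-0.8, 0.8, -1.0]
width: 0.0851
pos [0.5006 0.202  0.3011] tooldelta [-0.3111 -0.0415  0.001 ] yaw_y 20.47 tilt [-6.e-04  3.e-04 -1.e+00] F [-0.8  0.8 -1. ] T [0.02 0.02 0.06] w 0.0851396635255859 t 2.5 j [-0.75  0.33  0.39  1.69 -0.14  1.14  0.04]
```

```bash
python3 -m inch '[[-0.045,-0.006,0,0,0,0,0.0854],[-0.045,-0.006,0,0,0,0,0.0854],[-0.045,-0.006,0,0,0,0,0.0854],[-0.045,-0.006,0,0,0,0,0.0854],[-0.045,-0.006,0,0,0,0,0.0854]]'
python3 -m inch '[[-0.044,-0.006,0,0,0,0,0.0854],[-0.042,-0.006,0,0,0,0,0.0854],[0,0,0,0,0,0,0.0854],[0,0,0,0,0,0,0.0854]]'
python3 d.py .5705 -.104 .30
python3 - <<'E'
from h import *
s=snap('wrist','w2.png')
u,v=map(int,proj(s,[.5705,-.104,.15]));x,y=max(0,u-130),max(0,v-100);print(x,y)
cv2.imwrite('pics/w2c.png',cv2.resize(s['image'][y:y+200,x:x+260],(780,600),interpolation=cv2.INTER_CUBIC)[:,:,::-1])
E
```

```text
time: 3.0
position: [0.552, -0.0216, 0.3014]
tool_rot: [0.568, 0.823, 0.0, -0.0]
contact_force: [0.5, 1.4, -0.0]
width: 0.0853
time: 3.4
position: [0.5706, -0.106, 0.301]
tool_rot: [0.57, 0.822, 0.0, -0.0]
contact_force: [0.7, 0.3, 0.2]
width: 0.0854
pos [ 0.5706 -0.106   0.301 ] tooldelta [0.0019 0.0006 0.001 ] yaw_y 20.52 tilt [-5.e-04  4.e-04 -1.e+00] F [0.7 0.3 0.2] T [ 0.07 -0.02 -0.02] w 0.08535557945729363 t 3.4 j [-0.2   0.41  0.46  1.6  -0.19  1.18  0.66]
189 123
```

View pics/w2c.png

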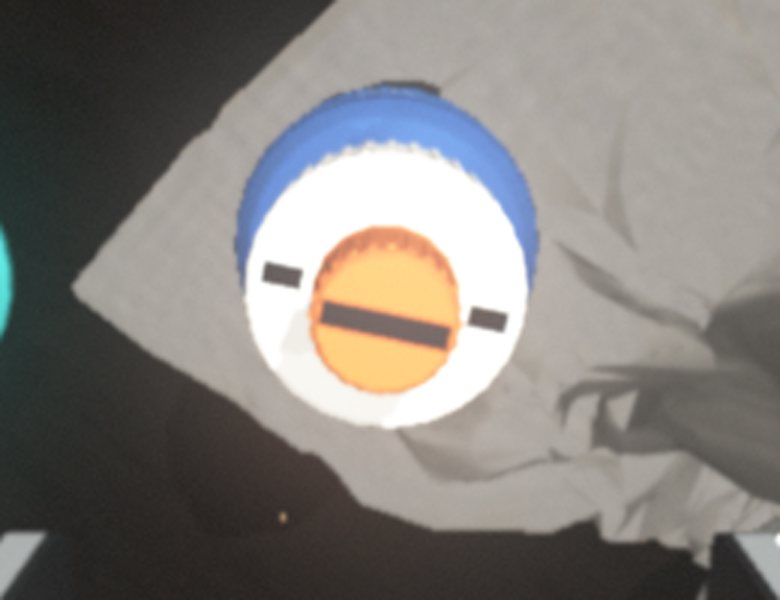

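The wrist crop shows the cap from above, with dashes at (282,275) and (488,320) and the bar from (320,312) to (448,338).

```bash
python3 - <<'E'
from h import *
s=load('w2')
X=lambda u,v,z:onz(s,189+u/3-.33,123+v/3-.33,z)
for a,b,z in [((282,275),(488,320),.146),((320,312),(448,338),.178)]:
    p,q=X(*a,z),X(*b,z);print((p+q)/2,np.linalg.norm(p-q),np.degrees(np.arctan2(*(q-p)[1::-1])))
p,q=X(245,288,.146),X(527,288,.146);print('cap edge',(p+q)/2,np.linalg.norm(p-q),(X(387,142,.146)+X(387,428,.146))/2)
print('knob top',(X(311,312,.178)+X(461,312,.178))/2)
E
python3 d.py .5705 -.104 .150
```

```text
[ 0.56874937 -0.10406804  0.146     ] 0.06027082717126907 7.875591432240882
[ 0.5684653 -0.1040364  0.178    ] 0.03356641894468119 8.652507612777526
cap edge [ 0.56786878 -0.10139019  0.146     ] 0.08034997398675302 [ 0.56837662 -0.10193031  0.146     ]
knob top [ 0.56768943 -0.10064914  0.178     ]
pos [ 0.5706 -0.1046  0.301 ] tooldelta [5.00e-04 1.00e-04 1.51e-01] yaw_y 20.6 tilt [-6.e-04  1.e-03 -1.e+00] F [-0.5 -0.1  0. ] T [ 0.04 -0.01  0.01] w 0.08524849922490388 t 3.45 j [-0.2   0.41  0.46  1.6  -0.19  1.18  0.66]
```

```bash
python3 -m inch '[[0.0015,-0.001,0.04,0,0,0,0.0854],[0,0,0.04,0,0,0,0.0854],[0,0,0.03,0,0,0,0.0854],[0,0,0.02,0,0,0,0.0854],[0,0,0.01,0,0,0,0.0854]]' 100
python3 d.py .569 -.1035 .148
python3 -m inch '[[0,0,0.007,0,0,0,0.0854],[0,0,0.006,0,0,0,0.0854],[0,0,0,0,0,0,0.0854]]'
python3 d.py .569 -.1035 .148
```

```text
time: 3.95
position: [0.5684, -0.1022, 0.1595]
tool_rot: [0.569, 0.823, -0.0, -0.002]
contact_force: [-1.3, 0.3, 1.0]
width: 0.0857
pos [ 0.5684 -0.1022  0.1595] tooldelta [-0.0015  0.0001  0.0115] yaw_y 20.68 tilt [-0.0027  0.0014 -1.    ] F [-1.3  0.3  1. ] T [0.06 0.06 0.01] w 0.08570979389206397 t 3.95 j [-0.16  0.54  0.41  1.8  -0.27  0.86  0.73]
time: 4.25
position: [0.5693, -0.1046, 0.1483]
tool_rot: [0.57, 0.821, 0.0, 0.0]
contact_force: [-0.8, -0.4, 0.6]
width: 0.0855
pos [ 0.5693 -0.1046  0.1483] tooldelta [0.0012 0.0001 0.0003] yaw_y 20.45 tilt [ 2.e-04  2.e-04 -1.e+00] F [-0.8 -0.4  0.6] T [ 0.04 -0.04  0.06] w 0.08547704303526442 t 4.25 j [-0.16  0.55  0.4   1.81 -0.28  0.83  0.74]
```

```bash
python3 -m inch '[[0,0,0,0,0,0,0.03],[0,0,0,0,0,0,0.03],[0,0,0,0,0,0,0.03],[0,0,0,0,0,0,0.03],[0,0,0,0,0,0,0.03]]' 110
python3 -m inch '[[0,0,0,0,0,0,0.03],[0,0,0,0,0,0,0.03],[0,0,0,0,0,0,0.03]]'
python3 d.py .569 -.1035 .148
```

```text
time: 4.75
position: [0.5693, -0.1052, 0.1491]
tool_rot: [0.571, 0.821, 0.0, 0.0]
contact_force: [-2.0, -0.1, 6.9]
width: 0.0378
time: 5.05
position: [0.5693, -0.1052, 0.1491]
tool_rot: [0.571, 0.821, 0.0, 0.0]
contact_force: [-1.8, 0.4, 6.2]
width: 0.0375
pos [ 0.5693 -0.1052  0.1491] tooldelta [0.0018 0.0003 0.0011] yaw_y 20.38 tilt [ 9.e-04  0.e+00 -1.e+00] F [-1.8  0.4  6.2] T [ 0.08  0.46 -0.01] w 0.0375054687967467 t 5.05 j [-0.16  0.55  0.4   1.81 -0.28  0.83  0.74]
```

Gripped, width 37.5 mm. Now I press down gradually.

```bash
python3 -m inch '[[0,0,0.003,0,0,0,0.03],[0,0,0.003,0,0,0,0.03],[0,0,0,0,0,0,0.03]]' 120
python3 -m inch '[[0,0,0.002,0,0,0,0.03],[0,0,0,0,0,0,0.03]]'
python3 d.py .569 -.1035 .148
python3 -m inch '[[0,0,0.002,0,0,0,0.03],[0,0,0,0,0,0,0.03]]'
python3 d.py .569 -.1035 .148
```

```text
time: 5.35
position: [0.5694, -0.1053, 0.1433]
tool_rot: [0.571, 0.821, 0.0, 0.0]
contact_force: [-3.9, 0.8, 12.1]
width: 0.0373
time: 5.55
position: [0.5694, -0.1053, 0.1416]
tool_rot: [0.571, 0.821, 0.0, 0.001]
contact_force: [-3.9, 0.6, 14.2]
width: 0.0371
pos [ 0.5694 -0.1053  0.1416] tooldelta [ 0.0018  0.0002 -0.0064] yaw_y 20.38 tilt [ 1.4e-03  2.0e-04 -1.0e+00] F [-3.9  0.6 14.2] T [0.23 0.9  0.01] w 0.03705191637733294 t 5.55 j [-0.15  0.56  0.4   1.82 -0.29  0.82  0.74]
time: 5.75
position: [0.5695, -0.1053, 0.1403]
tool_rot: [0.571, 0.821, 0.001, 0.001]
contact_force: [-5.4, 2.6, 19.1]
width: 0.0374
pos [ 0.5695 -0.1053  0.1403] tooldelta [ 0.0018  0.0002 -0.0077] yaw_y 20.38 tilt [ 1.8e-03  5.0e-04 -1.0e+00] F [-5.4  2.6 19.1] T [ 0.36  1.36 -0.04] w 0.037366063203445335 t 5.75 j [-0.15  0.56  0.39  1.82 -0.29  0.81  0.74]
```

Pressed 8.8 mm at 19 N, which is the bottom of the travel. Now turning anticlockwise.

```bash
python3 -m inch '[[0,0,0,0,0,-0.09,0.03],[0,0,0,0,0,-0.09,0.03],[0,0,0,0,0,-0.09,0.03],[0,0,0,0,0,-0.09,0.03],[0,0,0,0,0,-0.09,0.03]]'
python3 d.py .569 -.1035 .148
python3 -m inch '[[0,0,0,0,0,-0.09,0.03],[0,0,0,0,0,-0.09,0.03],[0,0,0,0,0,-0.09,0.03]]'
python3 d.py .569 -.1035 .148
```

```text
time: 6.25
position: [0.5704, -0.1051, 0.1403]
tool_rot: [0.372, 0.928, 0.001, 0.002]
contact_force: [-1.5, 1.7, 15.8]
width: 0.0374
pos [ 0.5704 -0.1051  0.1403] tooldelta [ 0.0021  0.0002 -0.0077] yaw_y 46.38 tilt [ 3.6e-03  1.0e-04 -1.0e+00] F [-1.5  1.7 15.8] T [ 0.37  0.49 -0.04] w 0.03735990597473813 t 6.25 j [-0.07  0.54  0.26  1.82 -0.19  0.8   1.1 ]
time: 6.55
position: [0.5708, -0.1049, 0.1404]
tool_rot: [0.243, 0.97, 0.001, 0.002]
contact_force: [-1.5, 2.5, 16.2]
width: 0.0373
pos [ 0.5708 -0.1049  0.1404] tooldelta [ 0.0022  0.0004 -0.0076] yaw_y 61.86 tilt [ 4.3e-03  2.0e-04 -1.0e+00] F [-1.5  2.5 16.2] T [ 0.46  0.24 -0.01] w 0.03726936933524438 t 6.55 j [-0.02  0.54  0.18  1.82 -0.13  0.8   1.31]
```

```bash
for i in 1 2 3; do python3 -m inch '[[0,0,0,0,0,-0.06,0.03],[0,0,0,0,0,-0.06,0.03],[0,0,0,0,0,-0.06,0.03]]' >/dev/null
python3 d.py .569 -.1035 .148; done
python3 - <<'E'
from h import *
snap('wrist','w3.png')
E
```

```text
pos [ 0.571  -0.1047  0.1404] tooldelta [ 0.0022  0.0006 -0.0076] yaw_y 72.11 tilt [ 4.6e-03  3.0e-04 -1.0e+00] F [-0.4  2.  16.5] T [ 0.6   0.17 -0.02] w 0.03725044159096122 t 6.85 j [ 0.02  0.53  0.13  1.82 -0.09  0.79  1.45]
pos [ 0.5719 -0.1044  0.1406] tooldelta [ 0.0029  0.0006 -0.0074] yaw_y 82.18 tilt [ 0.0065  0.0015 -1.    ] F [ 8.4  0.8 15.3] T [ 0.23 -2.03 -0.08] w 0.037624944482370026 t 7.15 j [ 0.05  0.53  0.08  1.81 -0.06  0.79  1.59]
pos [ 0.5709 -0.1042  0.1404] tooldelta [ 0.0019  0.0008 -0.0076] yaw_y 92.47 tilt [ 0.0047  0.0019 -1.    ] F [17.8  7.5  9.2] T [ 2.34 -4.53 -0.8 ] w 0.0375672628047514 t 7.45 j [ 0.09  0.53  0.02  1.81 -0.02  0.8   1.73]
```

View pics/w3.png

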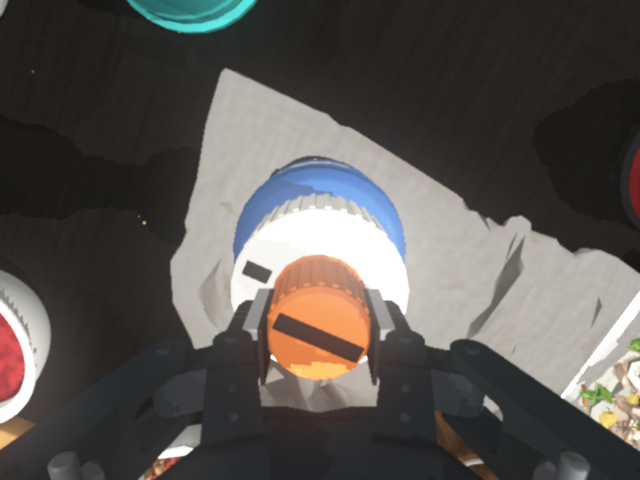

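The wrist view shows the knob between the pads, with the bar from (275,320) to (362,355). The stop has been felt, with the moment jumping between yaw 72 and 82. I'll measure the cap's yaw.

Run:
```python
from h import *
s=load('w3');im=s['image'].astype(int)
m=((im.max(2)<75)).astype(np.uint8);k=np.zeros_like(m);k[300:372,271:367]=1;m&=k
N,L,S,C=cv2.connectedComponentsWithStats(m);
for i in range(1,N):
  if S[i,4]>60:
    v,u=np.nonzero(L==i);P=np.array([onz(s,a,b,.169) for a,b in zip(u,v)])[:,:2]
    c=P.mean(0);w,V=np.linalg.eigh(np.cov((P-c).T));print(S[i],c,np.degrees(np.arctan2(V[1,1],V[0,1])),2*np.sqrt(3*w))
p,q=onz(s,275,320,.169),onz(s,362,355,.169);print(p,q,np.degrees(np.arctan2(*(q-p)[1::-1])))
```

```text
[ 0.56277547 -0.12008857  0.169     ] [ 0.57593617 -0.08785212  0.169     ] 67.7920041455575
```

The cap turned 60° and hit its stop, after which the tool slipped about 12° on the knob. I back off and check.

```bash
python3 -m inch '[[0,0,0,0,0,0.04,0.03],[0,0,0,0,0,0.04,0.03],[0,0,0,0,0,0,0.03]]' >/dev/null
python3 d.py .569 -.1035 .148
cat > bar.py <<'E'
from h import *
import sys
fn=sys.argv[1];z=float(sys.argv[2]);s=snap('wrist',fn+'.png');im=s['image'].astype(int)
h=cv2.cvtColor(s['image'],cv2.COLOR_RGB2HSV)
o=cv2.inRange(h,(5,130,130),(25,255,255));o[:230]=0;o[400:]=0;o[:,:230]=0;o[:,410:]=0
N,L,S,C=cv2.connectedComponentsWithStats(o);i=[j for j in range(1,N) if S[j,4]>300]
pts=np.vstack([np.argwhere(L==j)[:,::-1] for j in i]).astype(np.int32);hull=cv2.convexHull(pts)
k=np.zeros(o.shape,np.uint8);cv2.fillConvexPoly(k,hull,1);k=cv2.erode(k,np.ones((5,5)))
m=((im.max(2)<90)&(k>0)).astype(np.uint8);N,L,S,C=cv2.connectedComponentsWithStats(m);j=1+S[1:,4].argmax()
v,u=np.nonzero(L==j);P=np.array([onz(s,a,b,z) for a,b in zip(u,v)])[:,:2]
c=P.mean(0);w,V=np.linalg.eigh(np.cov((P-c).T));print('bar',c.round(4),'capyaw',np.degrees(np.arctan(V[1,1]/V[0,1])).round(2),'len',2*np.sqrt(3*w))
E
python3 bar.py w4 .169
```

```text
pos [ 0.5722 -0.1046  0.1408] tooldelta [ 0.0032  0.001  -0.0073] yaw_y 87.95 tilt [ 6.9e-03  1.0e-04 -1.0e+00] F [ 2.1  2.2 15.6] T [ 0.59 -0.52 -0.06] w 0.03756736776652547 t 7.8 j [ 0.07  0.53  0.05  1.81 -0.04  0.79  1.67]
bar [ 0.5703 -0.1042] capyaw 60.67 len [0.00550394 0.03423102]
```

```bash
python3 -m inch '[[0,0,-0.005,0,0,0,0.03],[0,0,-0.005,0,0,0,0.03],[0,0,0,0,0,0,0.03]]' >/dev/null
python3 d.py .569 -.1035 .148
python3 -m inch '[[0,0,-0.003,0,0,0,0.03],[0,0,-0.003,0,0,0,0.03],[0,0,0,0,0,0,0.03]]' >/dev/null
python3 d.py .569 -.1035 .148
python3 -m inch '[[0,0,-0.003,0,0,0,0.03],[0,0,-0.003,0,0,0,0.03],[0,0,0,0,0,0,0.03]]' >/dev/null
python3 d.py .569 -.1035 .148
```

```text
pos [ 0.572  -0.1046  0.1505] tooldelta [0.003  0.001  0.0024] yaw_y 88.04 tilt [ 6.5e-03  2.0e-04 -1.0e+00] F [4.3 1.  5.8] T [ 0.47 -1.15  0.  ] w 0.037288815177014996 t 8.15 j [ 0.07  0.52  0.05  1.8  -0.03  0.82  1.67]
pos [ 0.5709 -0.1047  0.1552] tooldelta [0.002  0.0011 0.0072] yaw_y 88.02 tilt [ 3.6e-03  2.0e-04 -1.0e+00] F [5.1 1.4 1.9] T [ 0.54 -1.43 -0.06] w 0.03744071260532694 t 8.45 j [ 0.07  0.51  0.05  1.8  -0.03  0.83  1.67]
pos [ 0.5708 -0.1044  0.1606] tooldelta [0.0019 0.0008 0.0126] yaw_y 88.04 tilt [ 3.e-03  6.e-04 -1.e+00] F [ 5.8  3.8 -2.7] T [ 0.58 -1.66 -0.  ] w 0.03730954470379211 t 8.75 j [ 0.07  0.51  0.05  1.79 -0.03  0.84  1.67]
```

It's past the lugs (11 mm above locked height, carrying only its weight). Lifting clear.

```bash
python3 -m inch '[[0,0,-0.01,0,0,0,0.03],[0,0,-0.015,0,0,0,0.03],[0,0,-0.015,0,0,0,0.03],[0,0,-0.015,0,0,0,0.03],[0,0,0,0,0,0,0.03]]' >/dev/null
python3 d.py .569 -.1035 .148
python3 -m inch '[[0,0,-0.025,0,0,0,0.03],[0,0,-0.005,0,0,0,0.03],[0,0,0,0,0,0,0.03],[0,0,0,0,0,0,0.03]]' >/dev/null
python3 d.py .5076 .188 .25
python3 bar.py w5 .276
python3 - <<'E'
from h import *
s=snap('scene','s5.png');cv2.imwrite('pics/s5c.png',cv2.resize(s['image'][120:320,190:450],(780,600))[:,:,::-1])
E
```

```text
pos [ 0.5694 -0.1055  0.2168] tooldelta [0.0005 0.002  0.0688] yaw_y 87.98 tilt [ 1.5e-03 -5.0e-04 -1.0e+00] F [ 0.4  0.4 -1.7] T [-0.04 -0.03  0.03] w 0.037445212507487356 t 9.25 j [ 0.06  0.45  0.06  1.72 -0.03  0.97  1.67]
pos [ 0.5685 -0.105   0.2441] tooldelta [ 0.0711  0.2907 -0.0058] yaw_y 88.0 tilt [-1.7e-03  1.0e-04 -1.0e+00] F [-0.9  0.1 -2.7] T [-0.02 -0.03 -0.02] w 0.03715707893286597 t 9.65 j [ 0.06  0.42  0.06  1.68 -0.03  1.04  1.67]
bar [ 0.5637 -0.1053] capyaw 60.01 len [0.00667968 0.03253297]
```

View pics/w5.png

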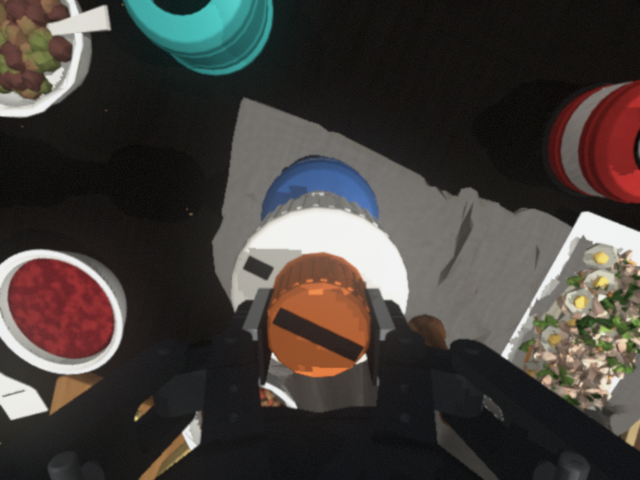

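View pics/s5c.png

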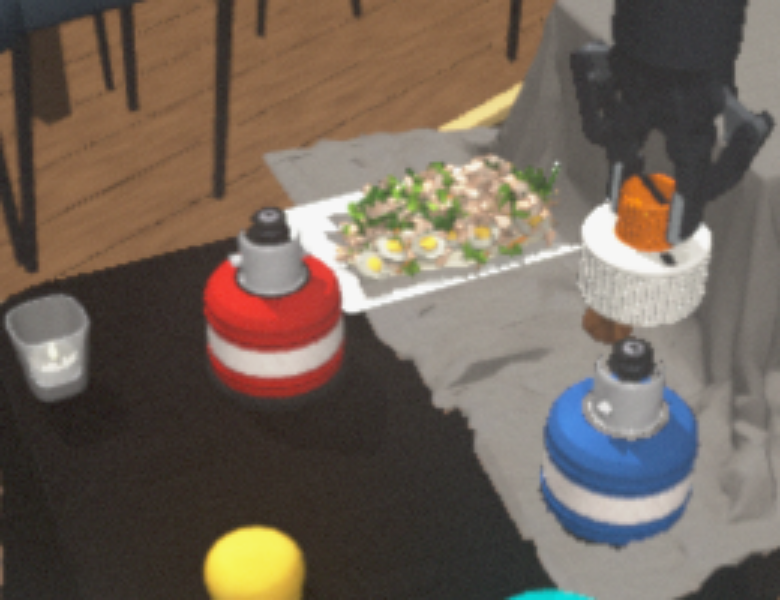

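The cap is off and held, the blue neck is bare, and the mill is undisturbed behind it. I'll refine the cap's angle in the grip from a zoomed crop.

Run:
```python
from h import *
s=load('w5');cv2.imwrite('pics/w5c.png',cv2.resize(s['image'][235:385,225:415],(760,600),interpolation=cv2.INTER_CUBIC)[:,:,::-1])
```

```text
(no output)
```

View pics/w5c.png

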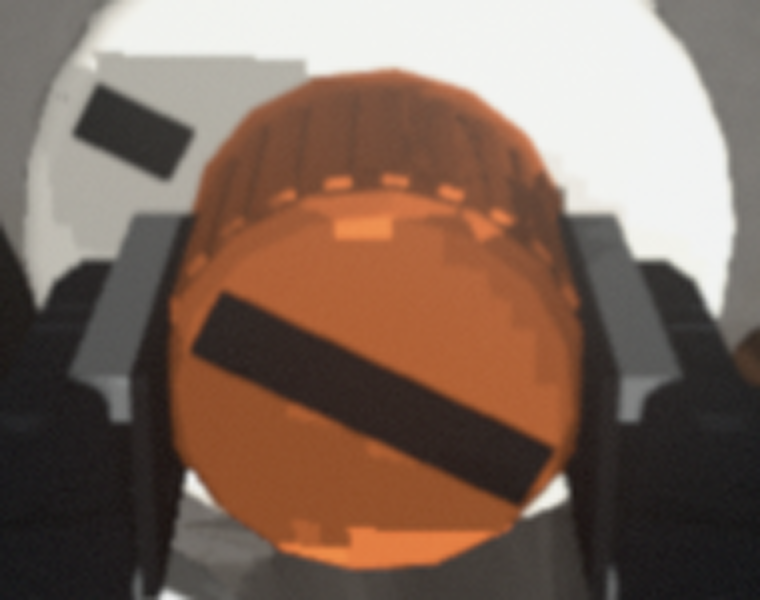

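Run:
```python
from h import *
s=load('w5')
X=lambda p,z:onz(s,225+p[0]/4-.37,235+p[1]/4-.37,z)
an=lambda p,q:np.degrees(np.arctan2(*(q-p)[1::-1])).round(2)
a,b=X((208,320),.273),X((537,478),.273);c,d=X((85,108),.241),X((181,156),.241)
print(an(a,b),an(X((225,290),.273),X((552,450),.273)),an(X((192,350),.273),X((522,505),.273)),an(c,d),(a+b)/2,an((c+d)/2,(a+b)/2),np.linalg.norm(a-b),(c+d)/2)
```

```text
59.47 59.23 59.81 59.46 [ 0.56574327 -0.10481625  0.273     ] 60.02 0.03385548662522301 [ 0.55079248 -0.13073089  0.241     ]
```

```bash
python3 -m inch '[[0,0,0,0,0,0.116,0.03],[0,0,0,0,0,0.116,0.03],[0,0,0,0,0,0.116,0.03],[0,0,0,0,0,0.116,0.03],[0,0,0,0,0,0.114,0.03]]' >/dev/null
python3 -m inch '[[0,0,0,0,0,0,0.03],[0,0,0,0,0,0,0.03]]'
python3 d.py .510 .188 .25
```

```text
time: 10.45
position: [0.5689, -0.1049, 0.2447]
tool_rot: [0.3, 0.954, -0.0, -0.0]
contact_force: [-0.1, 0.3, -1.4]
width: 0.0374
pos [ 0.5689 -0.1049  0.2447] tooldelta [ 0.2159  0.2064 -0.0053] yaw_y 55.1 tilt [-1.e-03 -1.e-04 -1.e+00] F [-0.1  0.3 -1.4] T [-0.01  0.09  0.02] w 0.03743349375790542 t 10.45 j [-0.04  0.43  0.21  1.69 -0.1   1.04  1.16]
```

```bash
python3 -m inch '[[0.03,0.03,0,0,0,0,0.03],[0.03,0.03,0,0,0,0,0.03],[0.03,0.03,0,0,0,0,0.03],[0.03,0.03,0,0,0,0,0.03],[0.02,0.02,0,0,0,0,0.03]]' >/dev/null
python3 -m inch '[[0,0,0,0,0,0,0.03],[0,0,0,0,0,0,0.03]]' >/dev/null
python3 d.py .510 .188 .25
python3 - <<'E'
from h import *
s=snap('wrist','w6.png')
E
```

```text
pos [0.5351 0.0904 0.2452] tooldelta [ 0.0764  0.0657 -0.0049] yaw_y 55.11 tilt [-1.e-04 -3.e-04 -1.e+00] F [ 0.6 -0.9 -2.2] T [ 0.05 -0.04 -0.02] w 0.03701923979951961 t 11.15 j [-0.37  0.37  0.17  1.77 -0.07  1.    0.79]
```

View pics/w6.png

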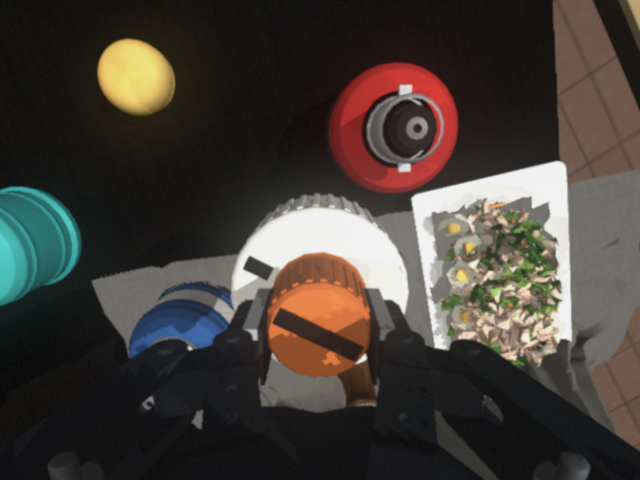

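The wrist view shows the cap and the red can in one frame, with lugs near (405,89) and (404,167) and the plunger at (417,127). I can measure both with the same camera bias.

Run:
```python
from h import *
s=load('w6');cv2.imwrite('pics/w6a.png',cv2.resize(s['image'][55:205,310:500],(760,600),interpolation=cv2.INTER_CUBIC)[:,:,::-1])
cv2.imwrite('pics/w6b.png',cv2.resize(s['image'][235:385,225:415],(760,600),interpolation=cv2.INTER_CUBIC)[:,:,::-1])
```

```text
(no output)
```

View pics/w6a.png

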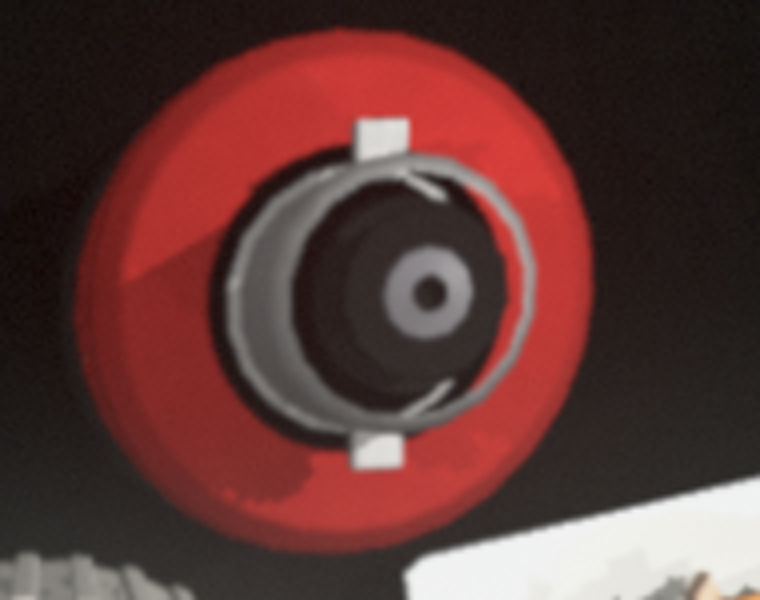

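View pics/w6b.png

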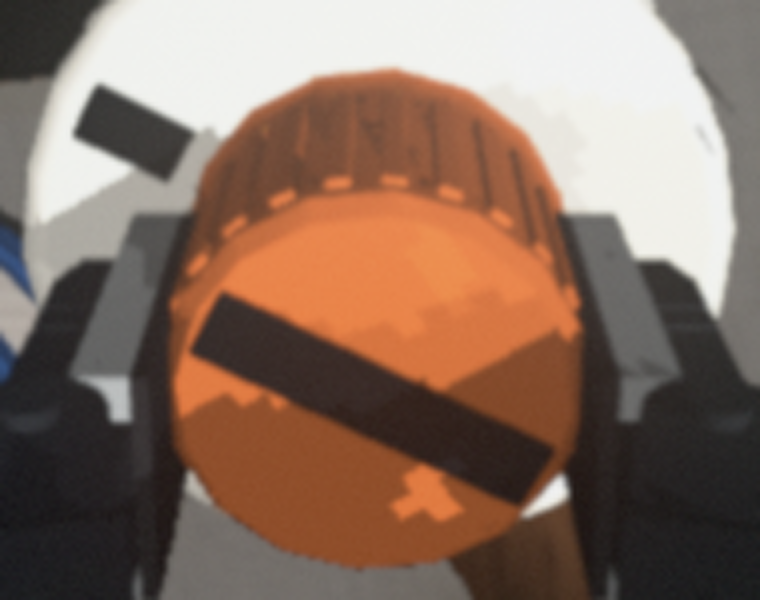

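Run:
```python
from h import *
s=load('w6');t=np.array(r.sense()['position']);M=Ro.from_quat(r.sense()['tool_rot']).as_matrix()
A=lambda p,z:onz(s,310+p[0]/4-.37,55+p[1]/4-.37,z)
B=lambda p,z:onz(s,225+p[0]/4-.37,235+p[1]/4-.37,z)
an=lambda p,q:np.degrees(np.arctan2(*(q-p)[1::-1])).round(2)
for yb in (462,468):
  a,b=A((384,118),.111),A((380,yb),.111);print('lugs',(a+b)/2,np.linalg.norm(a-b),an(a,b))
for xs in ((358,353),(409,405)):
  print('edges',an(A((xs[0],118),.111),A((xs[1],462),.111)))
print('plunger',A((430,293),.146))
# neck rim: left 232, right 533, top 155, bottom 430
print('rim',(A((232,293),.131)+A((533,293),.131))/2,(A((385,155),.131)+A((385,430),.131))/2)
zt=t[2]+.029;zf=zt-.032
a,b=B((208,320),zt),B((537,478),zt);print('bar',(a+b)/2,an(a,b),'len',np.linalg.norm(a-b),M.T@((a+b)/2-t))
l,q=B((30,225),zf),B((735,225),zf);print('cap disc',(l+q)/2,np.linalg.norm(l-q),M.T@((l+q)/2-t))
print('dash-c',an(B((133,132),zf),(a+b)/2))
```

```text
lugs [0.50754671 0.18837485 0.111     ] 0.06151489450123542 -32.03
lugs [0.50803353 0.18807968 0.111     ] 0.06265342395947708 -32.01
edges -32.48
edges -31.77
plunger [0.50785829 0.18772328 0.146     ]
rim [0.50511472 0.18452196 0.131     ] [0.50573097 0.18459903 0.131     ]
bar [0.532616   0.09213434 0.27420154] 26.57 len 0.03381464618510472 [ 0.00377038  0.00081741 -0.02900184]
cap disc [0.5306623  0.09445823 0.24220154] 0.07849701960639453 [0.00671577 0.00161665 0.00299665]
dash-c 27.24
```

Red centre is about (0.508, 0.188) with lugs at -32.1°, and the cap's x in hand is 26.6–27.2°, so the entry angle of 26.9° is met. In the grip the cap sits about 2–3 mm along tool +x, so the TCP target is (0.5103, 0.187). Moving over.

```bash
python3 -m inch '[[0.025,0.0215,0,0,0,0,0.03],[0.025,0.0215,0,0,0,0,0.03],[0.0256,0.022,0,0,0,0,0.03],[0,0,0,0,0,0,0.03],[0,0,0,0,0,0,0.03]]' >/dev/null
python3 d.py .5103 .187 .19
python3 -m inch '[[0,0,0.02,0,0,0,0.03],[0,0,0.02,0,0,0,0.03],[0,0,0.01,0,0,0,0.03],[0,0,0,0,0,0,0.03]]' >/dev/null
python3 d.py .5103 .187 .18
python3 - <<'E'
from h import *
for n in('scene','side'):
  s=snap(n,n+'7.png');u,v=map(int,proj(s,[.51,.188,.15]));cv2.imwrite(f'pics/{n}7c.png',cv2.resize(s['image'][v-50:v+50,u-65:u+65],(780,600),interpolation=cv2.INTER_CUBIC)[:,:,::-1])
E
```

```text
pos [0.511  0.1859 0.2452] tooldelta [0.0012 0.0005 0.0552] yaw_y 54.93 tilt [ 0.e+00 -7.e-04 -1.e+00] F [ 1.  -1.1 -1.8] T [-0.02 -0.03 -0.03] w 0.03714520463754575 t 11.7 j [-0.54  0.37  0.15  1.77 -0.06  1.01  0.59]
pos [0.5105 0.1848 0.1942] tooldelta [0.0014 0.0017 0.0142] yaw_y 54.78 tilt [-0.0021 -0.0017 -1.    ] F [ 0.1  0.1 -1. ] T [-0.06  0.05 -0.03] w 0.0371624362687788 t 12.1 j [-0.53  0.42  0.14  1.84 -0.07  0.88  0.6 ]
```

View pics/scene7c.png

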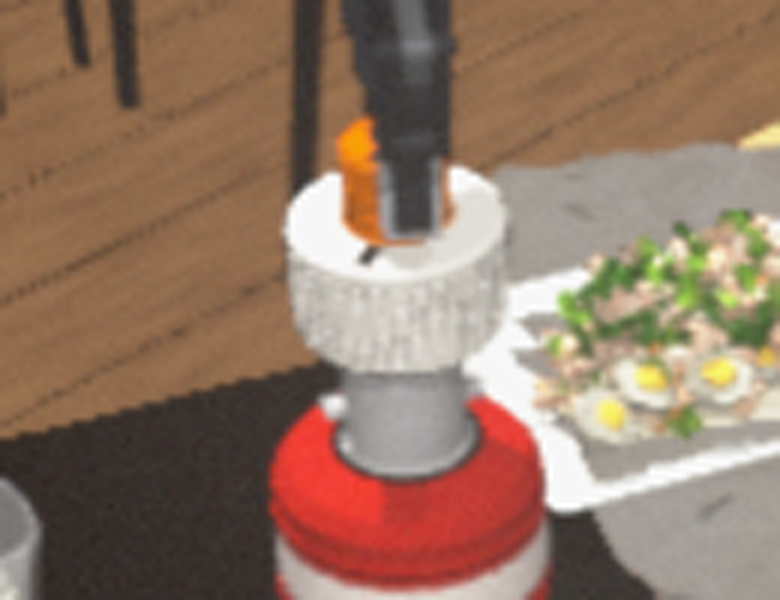

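View pics/side7c.png

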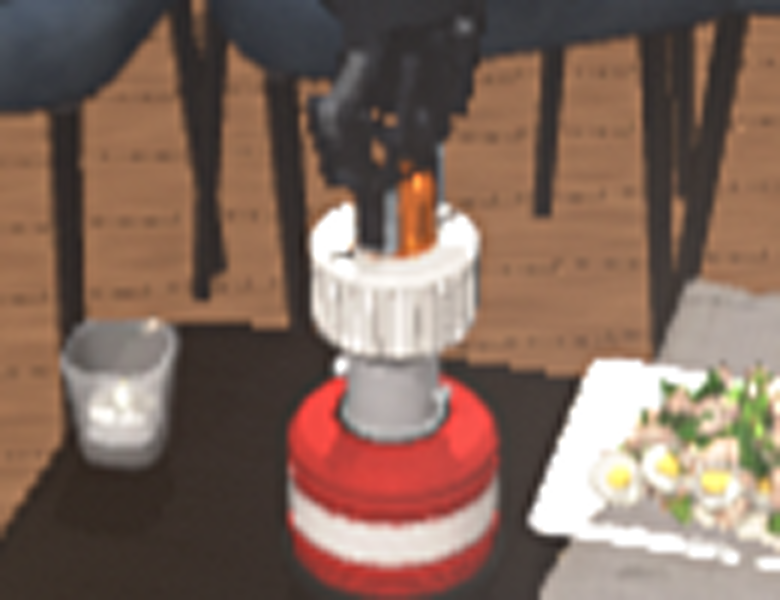

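The crops show the cap upright just above the neck. Cap centre columns are about 397.5 (scene) and 395 (side), against can columns 408 and 392.5. I'll convert both to a lateral offset.

```bash
python3 - <<'E'
from h import *
from scipy.optimize import fsolve
S={n:load(n+'7') for n in('scene','side')}
def col(n,c):
    u=int(proj(S[n],[.51,.188,.15])[0]);return u-65+c/6-.42
def sol(c1,c2,z): return fsolve(lambda p:[proj(S['scene'],[*p,z])[0]-col('scene',c1),proj(S['side'],[*p,z])[0]-col('side',c2)],[.51,.188])
print('cap top',sol(397.5,395,.19-.002),'cap low',sol(397.5,395,.165))
print('can z.08',sol(408,392.5,.08),'can .05',sol(409.5,392.5,.05),'neck ring',sol(407,392.5,.091))
E
python3 - <<'E'
from h import *
# silhouettes by masks
for n in('scene','side'):
    s=load(n+'7');u,v=map(int,proj(s,[.51,.188,.15]));h=cv2.cvtColor(s['image'],cv2.COLOR_RGB2HSV)
    red=cv2.inRange(h,(0,150,60),(6,255,255));
    for row in range(v+18,v+40,4):
        c=np.nonzero(red[row,u-40:u+40])[0];print(n,'red',row,(c.min()+u-40,c.max()+u-40) if len(c) else 0)
    print(n,'axis cols (0.509,.188) z .08,.165',proj(s,[.509,.188,.08]),proj(s,[.509,.188,.165]))
E
```

```text
cap top [0.50994839 0.18548479] cap low [0.5101034 0.187268 ]
can z.08 [0.508537   0.18566895] can .05 [0.50861226 0.186944  ] neck ring [0.50853878 0.1854821 ]
scene red 207 (np.int64(264), np.int64(296))
scene red 211 (np.int64(260), np.int64(300))
scene red 215 (np.int64(259), np.int64(301))
scene red 219 (np.int64(258), np.int64(302))
scene red 223 (np.int64(258), np.int64(302))
scene red 227 (np.int64(260), np.int64(301))
scene axis cols (0.509,.188) z .08,.165 (np.float64(280.04017302940883), np.float64(214.4634218459596)) (np.float64(278.2422626945514), np.float64(183.83137973619972))
side red 226 (np.int64(312), np.int64(342))
side red 230 (np.int64(310), np.int64(344))
side red 234 (np.int64(310), np.int64(344))
side red 238 (np.int64(312), np.int64(342))
side red 242 (np.int64(317), np.int64(337))
side red 246 0
side axis cols (0.509,.188) z .08,.165 (np.float64(327.0680586747129), np.float64(228.14632178563463)) (np.float64(327.0149220056885), np.float64(204.49298149604078))
```

Relative to the can, the cap is about +1.4 mm in x, so I shift and lower it while watching the forces.

```bash
python3 -m inch '[[0.001,-0.0007,0.005,0,0,0,0.03],[0,0,0.005,0,0,0,0.03],[0,0,0.003,0,0,0,0.03],[0,0,0.003,0,0,0,0.03],[0,0,0,0,0,0,0.03]]' >/dev/null
python3 d.py .5093 .186 .158
python3 -m inch '[[0,0,0.004,0,0,0,0.03],[0,0,0.004,0,0,0,0.03],[0,0,0,0,0,0,0.03]]' >/dev/null
python3 d.py .5093 .186 .158
```

```text
pos [0.5093 0.1866 0.1789] tooldelta [-0.0004 -0.0005  0.0209] yaw_y 54.9 tilt [-6.e-04 -3.e-04 -1.e+00] F [ 0.5 -0.1 -1.7] T [-0.04 -0.03 -0.01] w 0.037166487440932795 t 12.7 j [-0.53  0.44  0.14  1.86 -0.08  0.84  0.6 ]
pos [0.5091 0.1866 0.1707] tooldelta [-0.0005 -0.0004  0.0127] yaw_y 54.89 tilt [-9.e-04 -4.e-04 -1.e+00] F [ 0.  -0.3 -1.6] T [-0.    0.03  0.02] w 0.037125526505971417 t 13.0 j [-0.53  0.45  0.13  1.87 -0.08  0.83  0.6 ]
```

It's over the neck without touching. Lowering to the lugs.

```bash
python3 -m inch '[[0,0,0.004,0,0,0,0.03],[0,0,0.004,0,0,0,0.03],[0,0,0.003,0,0,0,0.03],[0,0,0,0,0,0,0.03]]' >/dev/null
python3 d.py .5093 .186 .149
for i in 1 2; do python3 -m inch '[[0,0,0.002,0,0,0,0.03],[0,0,0.001,0,0,0,0.03],[0,0,0,0,0,0,0.03]]' >/dev/null
python3 d.py .5093 .186 .149;done
```

```text
pos [0.5092 0.1866 0.1598] tooldelta [-0.0004 -0.0004  0.0108] yaw_y 54.89 tilt [-8.e-04 -4.e-04 -1.e+00] F [ 1.1 -0.1 -2.5] T [0.05 0.   0.02] w 0.03698621367207627 t 13.4 j [-0.53  0.46  0.13  1.89 -0.08  0.8   0.6 ]
pos [0.5094 0.1866 0.1572] tooldelta [-0.0003 -0.0006  0.0082] yaw_y 54.89 tilt [-2.e-04 -1.e-04 -1.e+00] F [-0.1 -0.4 -2.2] T [ 0.04  0.01 -0.01] w 0.0371356049676722 t 13.7 j [-0.53  0.47  0.13  1.89 -0.08  0.79  0.61]
pos [0.5097 0.1867 0.1544] tooldelta [-0.0001 -0.0008  0.0054] yaw_y 54.88 tilt [ 4.e-04  2.e-04 -1.e+00] F [-0.6 -0.5  1.6] T [-0.08  0.08 -0.06] w 0.037111756516521606 t 14.0 j [-0.53  0.47  0.13  1.89 -0.08  0.78  0.61]
```

```bash
for i in 1 2 3; do python3 -m inch '[[0,0,0.002,0,0,0,0.03],[0,0,0.001,0,0,0,0.03],[0,0,0,0,0,0,0.03]]' >/dev/null
python3 d.py .5093 .186 .149;done
```

```text
pos [0.5097 0.1867 0.1514] tooldelta [-0.0001 -0.0008  0.0024] yaw_y 54.88 tilt [ 4.e-04  2.e-04 -1.e+00] F [-0.3 -0.2  4.3] T [-0.09  0.18 -0.  ] w 0.037246676981106036 t 14.3 j [-0.53  0.47  0.13  1.9  -0.08  0.78  0.61]
pos [0.5097 0.1867 0.1486] tooldelta [-0.0001 -0.0008 -0.0004] yaw_y 54.89 tilt [ 6.e-04  2.e-04 -1.e+00] F [-1.1 -0.3  7.6] T [-0.17  0.27 -0.03] w 0.03730446498677435 t 14.6 j [-0.53  0.48  0.13  1.9  -0.08  0.77  0.61]
pos [0.5098 0.1867 0.1458] tooldelta [-0.     -0.0008 -0.0032] yaw_y 54.88 tilt [ 7.e-04  3.e-04 -1.e+00] F [-1.6 -0.2  9.5] T [-0.26  0.47  0.06] w 0.037395547660108254 t 14.9 j [-0.52  0.48  0.13  1.9  -0.09  0.76  0.61]
```

The lugs have entered and the spring is yielding as specified. Pressing to the bottom.

```bash
python3 -m inch '[[0,0,0.002,0,0,0,0.03],[0,0,0.002,0,0,0,0.03],[0,0,0,0,0,0,0.03]]' >/dev/null
python3 d.py .5093 .186 .149
python3 -m inch '[[0,0,0.0015,0,0,0,0.03],[0,0,0,0,0,0,0.03]]' >/dev/null
python3 d.py .5093 .186 .149
```

```text
pos [0.5098 0.1867 0.1421] tooldelta [-0.     -0.0009 -0.0069] yaw_y 54.88 tilt [ 9.e-04  5.e-04 -1.e+00] F [-4.  -0.9 14.6] T [-0.3   0.72 -0.01] w 0.037026704329732874 t 15.2 j [-0.52  0.49  0.13  1.91 -0.09  0.75  0.61]
pos [0.5098 0.1867 0.1408] tooldelta [ 0.     -0.0009 -0.0082] yaw_y 54.88 tilt [ 1.1e-03  6.0e-04 -1.0e+00] F [-3.6 -1.3 14.1] T [-0.34  0.82 -0.01] w 0.03735577650897811 t 15.4 j [-0.52  0.49  0.13  1.91 -0.09  0.75  0.61]
```

Pressed 8.2 mm. Turning clockwise 58° (1.01 rad).

```bash
python3 -m inch '[[0,0,0.0005,0,0,0.08,0.03],[0,0,0,0,0,0.08,0.03],[0,0,0,0,0,0.08,0.03],[0,0,0,0,0,0.08,0.03],[0,0,0,0,0,0.08,0.03]]' >/dev/null
python3 d.py .5093 .186 .149
python3 -m inch '[[0,0,0,0,0,0.08,0.03],[0,0,0,0,0,0.08,0.03],[0,0,0,0,0,0.08,0.03],[0,0,0,0,0,0.08,0.03]]' >/dev/null
python3 d.py .5093 .186 .149
python3 -m inch '[[0,0,0,0,0,0.08,0.03],[0,0,0,0,0,0.08,0.03],[0,0,0,0,0,0.08,0.03],[0,0,0,0,0,0.05,0.03],[0,0,0,0,0,0,0.03]]' >/dev/null
python3 d.py .5093 .186 .149
python3 bar.py w8 .169
```

```text
pos [0.5098 0.186  0.1404] tooldelta [ 0.0002 -0.0005 -0.0086] yaw_y 31.76 tilt [ 0.001 -0.    -1.   ] F [-3.8 -4.8 16.3] T [-0.93  0.98  0.08] w 0.037209953539103204 t 15.9 j [-0.6   0.5   0.24  1.91 -0.17  0.75  0.29]
pos [0.5093 0.1855 0.1404] tooldelta [ 0.0005  0.0001 -0.0086] yaw_y 13.41 tilt [-1.e-04 -6.e-04 -1.e+00] F [-4.8 -5.  18.6] T [-1.28  1.47  0.17] w 0.03740381098873604 t 16.3 j [-0.66  0.51  0.34  1.91 -0.24  0.76  0.04]
pos [0.5088 0.1854 0.1404] tooldelta [ 0.0006  0.0005 -0.0086] yaw_y -3.13 tilt [-1.2e-03 -7.0e-04 -1.0e+00] F [-6.3 -6.3 21.3] T [-1.18  2.   -0.02] w 0.03725724416362878 t 16.8 j [-0.72  0.52  0.43  1.92 -0.3   0.77 -0.18]
bar [0.5084 0.1881] capyaw -30.98 len [0.00641473 0.03386196]
```

The cap's x is now -31°, so it turned about 58° as intended. I ease up with the spring, then let go.

```bash
python3 -m inch '[[0,0,-0.003,0,0,0,0.03],[0,0,-0.003,0,0,0,0.03],[0,0,-0.002,0,0,0,0.03],[0,0,0,0,0,0,0.03]]' >/dev/null
python3 d.py .5093 .186 .149
python3 -m inch '[[0,0,0,0,0,0,0.0854],[0,0,0,0,0,0,0.0854],[0,0,0,0,0,0,0.0854],[0,0,0,0,0,0,0.0854],[0,0,0,0,0,0,0.0854]]' >/dev/null
python3 d.py .5093 .186 .149
python3 -m inch '[[0,0,-0.02,0,0,0,0.0854],[0,0,-0.03,0,0,0,0.0854],[0,0,-0.04,0,0,0,0.0854],[0,0,-0.04,0,0,0,0.0854],[0,0,-0.03,0,0,0,0.0854]]'
python3 -m inch '[[0,0,0,0,0,0,0.0854],[0,0,0,0,0,0,0.0854]]'
python3 - <<'E'
from h import *
s=snap('wrist','w9.png');cv2.imwrite('pics/w9c.png',cv2.resize(s['image'][150:350,190:450],(780,600))[:,:,::-1])
for n in('scene','side'):
  s=snap(n,n+'9.png');u,v=map(int,proj(s,[.509,.188,.12]));cv2.imwrite(f'pics/{n}9c.png',cv2.resize(s['image'][v-50:v+50,u-65:u+65],(780,600),interpolation=cv2.INTER_CUBIC)[:,:,::-1])
E
```

```text
pos [0.5087 0.1855 0.1476] tooldelta [ 0.0005  0.0006 -0.0014] yaw_y -3.02 tilt [-0.0016 -0.001  -1.    ] F [-5.2 -3.8 11.1] T [-0.97  1.3  -0.  ] w 0.0372820895620326 t 17.25 j [-0.72  0.51  0.43  1.91 -0.29  0.79 -0.19]
pos [0.5095 0.1868 0.1472] tooldelta [-0.0008 -0.0001 -0.0018] yaw_y -2.97 tilt [-1.e-04 -1.e-04 -1.e+00] F [ 1.  -0.2  0.3] T [-0.07 -0.03 -0.  ] w 0.08526751824771608 t 17.75 j [-0.72  0.51  0.43  1.91 -0.29  0.78 -0.19]
time: 18.25
position: [0.5098, 0.1865, 0.3098]
tool_rot: [0.725, 0.688, 0.001, 0.0]
contact_force: [-0.0, 0.8, 0.1]
width: 0.0853
time: 18.45
position: [0.5095, 0.1868, 0.3075]
tool_rot: [0.725, 0.689, 0.001, 0.0]
contact_force: [-0.5, -0.1, -1.2]
width: 0.0854
```

View pics/w9c.png

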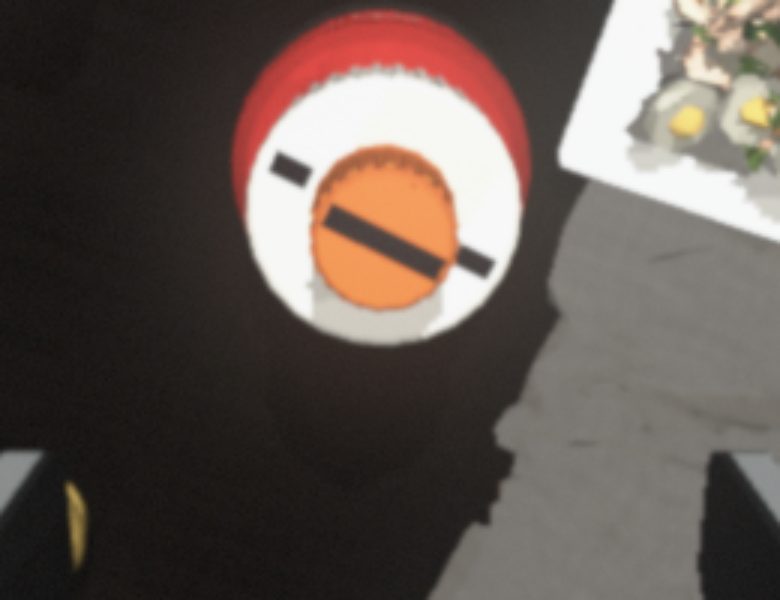

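View pics/side9c.png

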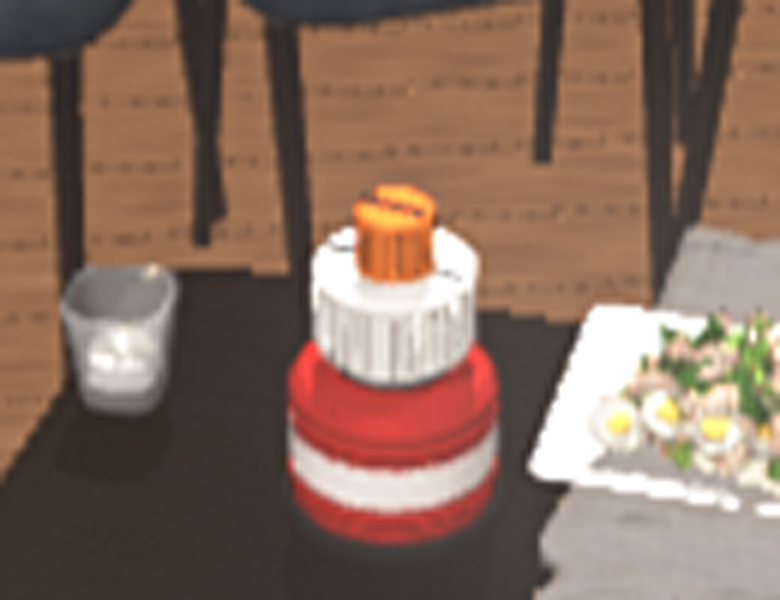

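View pics/scene9.png

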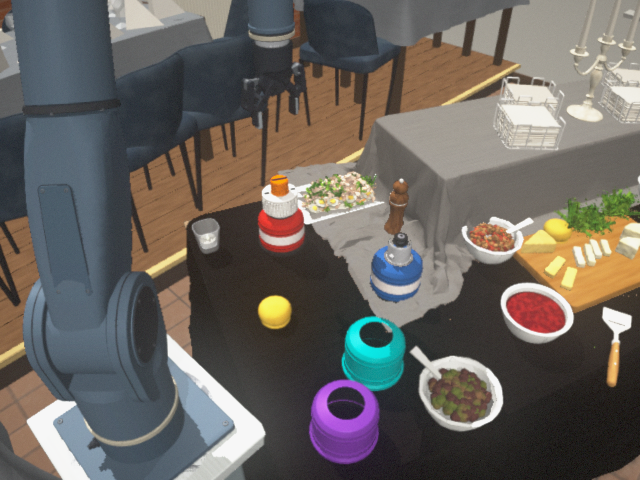

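The pictures show the cap upright on the red can, the hand clear, and the mill and tealight in place. I'll check the height from depth, using the same measure on the locked start pose (w2) for comparison.

Run:
```python
from h import *
def top(s,c):
    v,u=np.mgrid[100:420,150:480];z={}
    P=np.array([dep(s,a,b) for a,b in zip(u.ravel(),v.ravel()) if s['depth'][b,a]>0])
    d=np.hypot(P[:,0]-c[0],P[:,1]-c[1]);k=P[(d<.015)&(P[:,2]>.13)];f=P[(d>.025)&(d<.037)&(P[:,2]>.12)]
    A=np.c_[f[:,:2],np.ones(len(f))];g=np.linalg.lstsq(A,f[:,2],rcond=None)[0]
    print('knob',np.median(k[:,2]).round(4),'flat',np.median(f[:,2]).round(4),'slope',g[:2].round(3))
top(load('w2'),(.5687,-.104));top(load('w9'),(.508,.188))
s=load('w9');X=lambda u,v,z:onz(s,190+u/3-.33,150+v/3-.33,z)
for a,b,z in [((290,170),(475,262),.146),((328,215),(440,270),.178)]:
    p,q=X(*a,z),X(*b,z);print((p+q)/2,np.degrees(np.arctan2(*(q-p)[1::-1])))
s=load('side9');s0=load('side0')
```

```text
knob 0.3746 flat 0.3754 slope [-1.089  2.394]
knob 0.381 flat 0.3818 slope [-0.16  2.9 ]
[0.50896362 0.18780349 0.146     ] -30.003032982801297
[0.50922118 0.18807713 0.178     ] -29.86811607430548
```

The region included the gripper itself, so I'll filter it out.

Run:
```python
from h import *
def top(s,c,n):
    v,u=np.mgrid[0:480:1,0:640:1]
    P=np.array([dep(s,a,b) for a,b in zip(u.ravel(),v.ravel()) if s['depth'][b,a]>0])
    d=np.hypot(P[:,0]-c[0],P[:,1]-c[1]);k=P[(d<.014)&(P[:,2]>.16)&(P[:,2]<.195)];f=P[(d>.026)&(d<.036)&(P[:,2]>.13)&(P[:,2]<.16)]
    A=np.c_[f[:,:2],np.ones(len(f))];g=np.linalg.lstsq(A,f[:,2],rcond=None)[0]
    print(n,'knob',np.median(k[:,2]).round(4),'flat',np.median(f[:,2]).round(4),'slope',g[:2].round(3),len(f))
top(load('w2'),(.569,-.1035),'start');top(load('w9'),(.5085,.188),'now')
top(load('scene0'),(.569,-.1035),'start scene');top(load('scene9'),(.5085,.188),'now scene')
top(load('side0'),(.569,-.1035),'start side');top(load('side9'),(.5085,.188),'now side')
```

```text
start knob 0.1788 flat 0.1467 slope [ 0.    -0.001] 2448
now knob 0.1788 flat 0.1466 slope [-0.007 -0.01 ] 2381
start scene knob 0.1791 flat 0.1467 slope [-0.006  0.004] 236
now scene knob 0.1791 flat 0.1467 slope [-0.004 -0.009] 175
start side knob 0.1779 flat 0.146 slope [-0.001  0.002] 158
now side knob 0.1787 flat 0.1464 slope [0.011 0.015] 83
```

All three cameras show the same height as the locked start pose, and the cap is level and centred. Handing in.

```bash
python3 -c "
from cell import order
print(order.finish_job())"
```

```text
the job is handed in; nothing more can be done
None
```

The cap is off the blue can and locked on the red one, and I handed the job in at about 18.6 s. No verdict was reported.

**Blue can:** I pressed the cap 8.8 mm and turned it about 60° anticlockwise to the stop. The tool slipped roughly 12° on the knob there, so I re-measured the cap's angle in hand after lifting it clear.

**Red can:** I set the cap on with its x at about 27°, because the lugs measured -32°. The lugs entered, then I pressed it to the bottom, turned it about 58° clockwise, eased up and let go.

**Last checks:**
- **Height:** the cap's flat top stands at 146.4–146.7 mm in all three cameras, within 0.4 mm of its locked height on the blue can.
- **Level and centring:** it slopes under 0.02 rad and is centred to about 1–2 mm.
- **Angle:** the cap's x read -31.0° while gripped and about -30° after release, within the 1° or so I can measure.
- **Surroundings:** the gripper is about 16 cm above where it let go and touches nothing. The mill and tealight look unmoved by eye; I did not measure them.

No final check failed. Two estimates disagreed on the way:
- **Cap in the grip:** the offset came out anywhere from 1.5 to 3.8 mm; views from the scene and side cameras settled it before I lowered the cap.
- **Cap angle at the blue stop:** one reading made by eye was about 3° higher than the later ones.

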